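# Free the gummed-up handles and stack them

## Task

The lacquered tool handles have gummed fast in the drying rack. Work each one loose by rocking it level from side to side, without shifting or tipping the rack, draw it straight out, and stack all the handles, the plain ones lying on the bench too, lengthwise in the slatted cradle as one neat, lined-up pyramid: a bottom row of three in the grooves, then each further one saddled in the gap between two below it. Leave the tin, the can and the gouge alone.

Things in the scene. Friction and masses are not known exactly. Their poses are not given: they have to be found in the camera images.
- rack: drying rack, 4 kg, loose on the bench (slides at about 20 N): beech board 276 mm wide, 50 thick, 92 high on a 10 mm steel foot. Origin on the bench under its middle, z up, x away from the handles; the board's face, at x = 30 mm, looks to -x. Four sockets 62 mm above the bench, axes along x, 42 mm deep. A rest rail (top 42 mm up, x = -80 to -64 mm) carries the outer swells
- socket1 (a point): middle of the mouth of the socket at y = -105 mm of the rack; x into the board. In each socket a stuck handle lies level, its x along this x, its origin 60 mm outside the mouth; the end of its foot fits the back of the socket closely
- socket2 (a point): mouth of the socket at y = -35 mm. In every socket, 3 to 11 mm in, plugs of set amber lacquer sit left and right of the thin neck, in front of the thicker foot, and lock it: a straight pull only drags the rack. The plugs give sideways only, and stay where they are pushed
- socket3 (a point): mouth of the socket at y = 35 mm. To free a handle swing it level from side to side about the end of its foot (about 97 mm beyond the handle's origin): past 1 to 3 degrees the neck crushes a plug aside, at about 6 N on the waist
- socket4 (a point): mouth of the socket at y = 105 mm. Swings of 8 to 10 degrees to BOTH sides open the way for the foot; 12 degrees is the most a socket allows. Then the handle draws straight out and is clear of the rack after 45 mm
- cradle: stacking cradle screwed to the bench: ply base 160 x 220 mm with four battens along it (x), 30 mm wide, their edges 30 mm above the bench and tops sloping 8 degrees down to the grooves; low kerbs (38 mm) at y = -106 and 106 mm. Origin on the bench under its middle, z up. Handles lie along its x in the three 28 mm wide grooves between the battens at y = -58, 0 and 58 mm
- slot_g1 (a point): where the origin of a handle lies in the first groove: y = -58 mm of the cradle, 44 mm above the bench; axes as the cradle's
- slot_g2 (a point): where the origin of a handle lies in the middle groove: y = 0 mm of the cradle, 44 mm above the bench; axes as the cradle's
- slot_g3 (a point): where the origin of a handle lies in the third groove: y = 58 mm of the cradle, 44 mm above the bench; axes as the cradle's
- slot_u1 (a point): where the origin of a handle lies in the gap between the handles in the first and middle grooves: y = -29 mm of the cradle, 72 mm above the bench; axes as the cradle's
- slot_u2 (a point): where the origin of a handle lies in the gap between the handles in the middle and third grooves: y = 29 mm of the cradle, 72 mm above the bench; axes as the cradle's
- slot_top (a point): where the origin of a handle lies in the gap between the two handles of the second row: y = 0 mm of the cradle, 99 mm above the bench; axes as the cradle's
- handle_orange: tool handle, lacquered orange with black rings. Two swells 40 mm thick, 30 long, between them a waist 26 mm thick, 50 long (grip here); at one end a pale spigot: neck 12 mm thick, 17 long, then foot 19 mm thick, 28 long. 110 g. Origin on the axis amid the waist, x along the axis to the spigot (tip at x = 100 mm); any roll. If present it starts stuck in a socket
- handle_red: tool handle, lacquered red with black rings. Two swells 40 mm thick, 30 long, between them a waist 26 mm thick, 50 long (grip here); at one end a pale spigot: neck 12 mm thick, 17 long, then foot 19 mm thick, 28 long. 110 g. Origin on the axis amid the waist, x along the axis to the spigot (tip at x = 100 mm); any roll. If present it starts stuck in a socket
- handle_blue: tool handle, lacquered blue with black rings. Two swells 40 mm thick, 30 long, between them a waist 26 mm thick, 50 long (grip here); at one end a pale spigot: neck 12 mm thick, 17 long, then foot 19 mm thick, 28 long. 110 g. Origin on the axis amid the waist, x along the axis to the spigot (tip at x = 100 mm); any roll. If present it starts stuck in a socket
- handle_green: tool handle, lacquered green with black rings. Two swells 40 mm thick, 30 long, between them a waist 26 mm thick, 50 long (grip here); at one end a pale spigot: neck 12 mm thick, 17 long, then foot 19 mm thick, 28 long. 110 g. Origin on the axis amid the waist, x along the axis to the spigot (tip at x = 100 mm); any roll. If present it starts stuck in a socket
- handle_plain1: tool handle, plain brown wood with dark rings. Two swells 40 mm thick, 30 long, between them a waist 26 mm thick, 50 long (grip here); at one end a pale spigot: neck 12 mm thick, 17 long, then foot 19 mm thick, 28 long. 110 g. Origin on the axis amid the waist, x along the axis to the spigot (tip at x = 100 mm); any roll. If present it starts lying loose on the bench
- handle_plain2: tool handle, plain brown wood with dark rings. Two swells 40 mm thick, 30 long, between them a waist 26 mm thick, 50 long (grip here); at one end a pale spigot: neck 12 mm thick, 17 long, then foot 19 mm thick, 28 long. 110 g. Origin on the axis amid the waist, x along the axis to the spigot (tip at x = 100 mm); any roll. If present it starts lying loose on the bench
- wax_tin: flat round wax tin, 75 mm in diameter, 28 mm high, origin under its middle; not part of the job
- lacquer_can: lacquer can, 86 mm in diameter, 104 mm high, origin under its middle; not part of the job
- gouge: turning gouge lying on the bench, orange handle 200 mm, blade 180 mm, 32 mm thick, origin at the front end of the handle, x towards the blade; not part of the job

How it is judged:
By the outcome, as a careful person would: the job done as asked, in the order asked, and still so for the second after the job is handed in, with the robot touching nothing.
Of handle_orange, handle_red, handle_blue, handle_green only 3 to 4 are there at a start; the rules pass over those that are not, and their reading is None.
Of handle_plain1, handle_plain2 only 1 to 2 are there at a start; the rules pass over those that are not, and their reading is None.
At some moment in a run one of handle_plain1, handle_plain2 may be knocked a few centimetres aside while the robot is not near it.
Once in a run the grip may slacken for a moment while it holds something.
It also fails if it takes over 210 s, if anything falls off the work surface, if the arm or the gripper's body presses on something with over 40 N, if the wrist force passes 120 N, or if a joint passes its speed limit or range.

## Robot

A 6-joint arm with a two-finger parallel gripper is mounted at the origin on the work surface. World frame = base frame: x ahead of the robot, y to its left, z up, the work surface at z = 0. Lengths are in m, angles in rad, forces in N, time in s.
With the tool pointing down it reaches from about 0.4 to 0.825 m from the base axis. Payload 7 kg.
Tool frame: the origin (TCP) lies midway between the tips of the shut fingers; the grasp point (between the pads) lies 19 mm behind it; z points along the fingers, y is the line along which they close (so a half turn about z gives the same grasp; the last joint's range is limited). The gripper opens to 88 mm and grips with 3 to 60 N. Pads are 19 mm wide; open, the fingers measure 130 mm over their backs; the gripper's body (78 mm by 193 mm) begins 47 mm behind the grasp point.
Start: joints at [1.42, 0.359, 0.012, 0, -1.224, -0.288], TCP at [0.287, 0.611, 0.227] pointing down, gripper open.
Joint ranges: [-3.07, 3.07], [-1.43, 2.12], [-1.02, 1.25], [-3.03, 1.67], [-3.05, -0], [-3.03, 3.03]. Speed limits (rad/s): [2.39, 2.39, 3.01, 3.14, 3.14, 3.14].

## Interface

Orientations are given as [roll, pitch, yaw] about the fixed x, y, z axes, in that order (R = Rz(yaw) Ry(pitch) Rx(roll)).
In Python, from plant import robot gives the robot as it stands. Calls block until the motion is done:
- robot.move_ptp(position, orientation): joint-space move of the TCP to a pose.
- robot.move_l(position, attitude=None, velocity=0.15, force_limit=None): straight line of the TCP; attitude=None keeps the orientation; velocity is the mean speed in m/s. With force_limit (N) it stops when the force on the tool has changed by that much, and returns True; else False.
- robot.goto_joints(angles): joint-space move.
- robot.set_gripper(opening, effort=None): opening from 0.0 (shut) to 1.0 (fully open); effort is the grip in N (None keeps the last); returns when the fingers have stopped.
- robot.pause(seconds).
- robot.inverse_kinematics(position, orientation): joint angles nearest the present ones, or None.
- robot.observe(): the state.
- robot.snapshot(name): name is "scene" or "top" or "wrist"; returns a dict with "color" (420x560x3 uint8, blue, green, red), "intrinsics" (3x3 intrinsics, pixels), "k1" (the pictures are not rectified: a ray, as slopes to the right and down, at radius r is drawn at 1 + k1 r^2 times it, then the intrinsics apply), "origin" and "orientation" of the camera in the world; the wrist camera has in their place "tool_from_camera" (4x4, takes a point from camera to tool coordinates, whose origin is the TCP and whose axes are the flange's). Camera axes: x right, y up, looking along -z (the intrinsics and any distortion apply to the point x, -y, -z); pixel columns grow to the right and rows downward; lengths in m; the calibration is good to about 2 mm. A picture is of the moment at which its call begins: read the wrist's pose just before it. There is no depth.
A pose or a line that the arm cannot do raises robot.Unreachable and nothing moves.
- robot.hand_in(): hands the job in; it is judged then, once.
The state is a dict: "t": time; "joints": joint angles; "joint_vel": joint speeds; "joint_torque": joint torques, N m; "ee_pos": TCP position; "eef_rot": TCP orientation; "contact_force": force on the tool from outside, world axes, zero at the start; "ft_torque": the same for the moment, N m; "finger_gap": opening from 0.0 (shut) to 1.0 (fully open); "finger_force": force on a finger pad.
Only numpy, scipy, OpenCV 4.12 (cv2) and the standard library are available. Lean on these libraries where they do the work, as an engineer would, in place of code of your own. Each camera call takes 0.05 s, during which the arm holds its last target. There are 200 camera calls.

## Working session

There is one attempt and no reset: what is moved stays moved. The work goes in short steps, each a Python script; the robot and the scene stay as the last script left them, time stands still between calls to the robot, and variables do not carry over. Pictures are saved under pics/ and viewed, at most 16 in all, crops included, and the job is handed in when it is done.

```bash
ls; mkdir -p pics; python3 - <<'E'
from plant import robot
import cv2,numpy as np
for n in ("scene","top"):
    s=robot.snapshot(n); cv2.imwrite(f"pics/{n}0.png",s["color"])
    print(n,s["intrinsics"],s["k1"],s["origin"],s["orientation"])
s=robot.snapshot("wrist");print(s["tool_from_camera"],s["intrinsics"],s["k1"])
o=robot.observe();print(o)
E
```

```text
pics
scene [[385.08012043   0.         276.03223783]
 [  0.         385.08012043 215.39144876]
 [  0.           0.           1.        ]] -0.02711590349841766 [0.88265164 0.46652064 0.76018452] [0.70110298 0.00545184 2.5690982 ]
top [[394.82823453   0.         281.64891187]
 [  0.         394.82823453 210.17689437]
 [  0.           0.           1.        ]] -0.004534082089960219 [ 0.42128193 -0.00194082  0.88959273] [ 0.18541647 -0.01407513 -1.59492537]
[[ 7.68330475e-04  9.62553781e-01  2.71089705e-01  7.40996836e-02]
 [ 9.99999641e-01 -8.36170066e-04  1.34746759e-04  4.09052368e-04]
 [ 3.56378099e-04  2.71089505e-01 -9.62554078e-01 -1.57464125e-01]
 [ 0.00000000e+00  0.00000000e+00  0.00000000e+00  1.00000000e+00]] [[358.92560397   0.         276.37350014]
 [  0.         358.92560397 210.04569357]
 [  0.           0.           1.        ]] -0.09342020632275143
{'t': 0.15, 'joints': array([ 1.42011440e+00,  3.59234827e-01,  1.12816226e-02, -2.38931887e-04,
       -1.22411844e+00, -2.88087560e-01]), 'joint_vel': array([ 9.37339697e-05, -3.41835829e-03,  2.55871413e-03, -1.15779923e-04,
       -1.27306404e-03, -2.55455197e-04]), 'joint_torque': array([ 6.87992560e-04, -5.83274639e+01,  2.93292511e+01,  7.00115025e+00,
        8.84616107e-03, -9.99027498e-05]), 'ee_pos': array([0.28663797, 0.61070928, 0.22583804]), 'eef_rot': array([ 3.14030607e+00, -1.46988260e-04, -4.38850723e-01]), 'contact_force': array([ 0.34949643, -0.56892526,  0.64916915]), 'ft_torque': array([-0.03726567,  0.05252403,  0.07705339]), 'finger_force': 0.0, 'finger_gap': 0.9975898292887772}
```

View pics/top0.png

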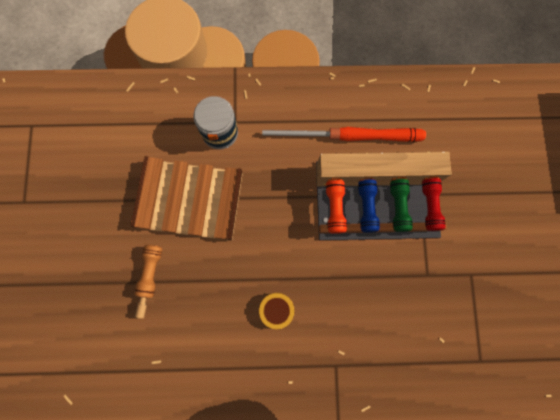

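View pics/scene0.png

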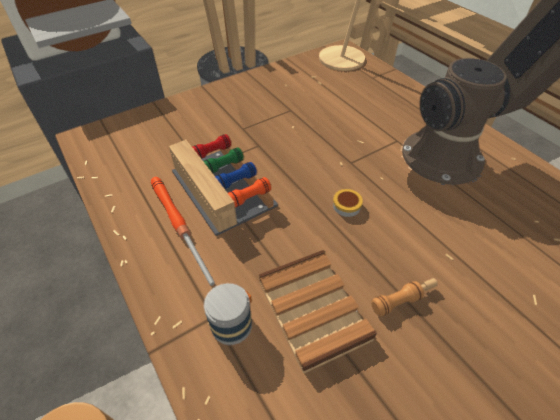

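```bash
cat > h.py <<'E'
from plant import robot
import cv2,numpy as np
from scipy.spatial.transform import Rotation as Rn
PI=np.pi
def cam(n,save=None):
    o=robot.observe(); s=robot.snapshot(n)
    if n=="wrist":
        T=np.eye(4);T[:3,:3]=Rn.from_euler('xyz',o["eef_rot"]).as_matrix();T[:3,3]=o["ee_pos"]
        T=T@s["tool_from_camera"]
    else:
        T=np.eye(4);T[:3,:3]=Rn.from_euler('xyz',s["orientation"]).as_matrix();T[:3,3]=s["origin"]
    if save: cv2.imwrite(f"pics/{save}.png",s["color"])
    return dict(img=s["color"],K=s["intrinsics"],D=np.array([s["k1"],0,0,0.]),T=T,t=o["t"])
def px2w(c,px,z):
    px=np.asarray(px,float).reshape(-1,1,2)
    # model: distorted = u(1+k1 r^2), as OpenCV
    u=cv2.undistortPoints(px,c["K"],c["D"]).reshape(-1,2)
    d=np.c_[u[:,0],-u[:,1],-np.ones(len(u))]@c["T"][:3,:3].T
    o=c["T"][:3,3]
    return o+d*((z-o[2])/d[:,2])[:,None]
def w2px(c,P):
    q=(np.atleast_2d(P)-c["T"][:3,3])@c["T"][:3,:3]
    q=q*[1,-1,-1]
    return cv2.projectPoints(q,np.zeros(3),np.zeros(3),c["K"],c["D"])[0].reshape(-1,2)
# hue ranges, S and V minimum
COL=dict(orange=(2,9),red=(170,181),blue=(105,130),green=(50,90))
def mask(c,lo,hi,s=130,v=50):
    H=cv2.cvtColor(c["img"],cv2.COLOR_BGR2HSV)
    h=H[...,0].astype(int)
    m=((h>=lo)&(h<=hi)&(H[...,1]>=s)&(H[...,2]>=v)).astype(np.uint8)
    return m
def rects(m,c,z,amin=200):
    """contours -> (centre, long direction, long, short) on the plane z"""
    out=[]
    m=cv2.morphologyEx(m,cv2.MORPH_CLOSE,np.ones((7,7)))
    for k in cv2.findContours(m,cv2.RETR_EXTERNAL,cv2.CHAIN_APPROX_NONE)[0]:
        if cv2.contourArea(k)<amin: continue
        P=px2w(c,k[:,0],z)[:,:2]
        r=cv2.minAreaRect((P*1000).astype(np.float32)); b=cv2.boxPoints(r)
        e=[b[1]-b[0],b[2]-b[1]]; e.sort(key=np.linalg.norm)
        L,S=np.linalg.norm(e[1]),np.linalg.norm(e[0])
        out.append((np.array(r[0])/1000,np.arctan2(e[1][1],e[1][0]),L,S,k[:,0].mean(0)))
    return out
E
python3 - <<'E'
from h import *
c=cam("top")
H=cv2.cvtColor(c["img"],cv2.COLOR_BGR2HSV)
for p in [(337,205),(337,187),(433,215),(434,190),(369,190),(401,190),(147,285),(142,305),(120,280),(390,165),(170,200),(160,195)]: print(p,H[p[1],p[0]])
for n,(a,b) in COL.items():
    for r in rects(mask(c,a,b),c,.062): print(n,r)
# rack board top corners z=.102 , cradle outer corners z=.038
print(px2w(c,[(320,155),(449,153),(450,178),(320,180)],.102))
print(px2w(c,[(148,157),(241,169),(233,239),(137,227)],.034))
print(px2w(c,[(151,250),(146,293),(141,315)],.02))
E
```

```text
(337, 205) [  7 228 240]
(337, 187) [  6 233 236]
(433, 215) [179 238 103]
(434, 190) [  0 237 128]
(369, 190) [110 223  96]
(401, 190) [ 66 185  66]
(147, 285) [ 14 178 216]
(142, 305) [ 16 138 220]
(120, 280) [ 12 164 109]
(390, 165) [ 15 139 197]
(170, 200) [ 12 181 141]
(160, 195) [ 16 128 221]
orange (array([ 0.36881128, -0.00082229]), np.float32(-0.025375687), np.float32(45.510624), np.float32(44.825153), array([276.36363636, 310.5       ]))
orange (array([ 0.58383875, -0.14192516]), np.float32(0.04429058), np.float32(118.98974), np.float32(62.34413), array([338.21019108, 209.82802548]))
orange (array([ 0.74500073, -0.23477972]), np.float32(1.5522505), np.float32(217.01682), np.float32(35.173893), array([377.28502415, 133.99516908]))
red (array([ 0.58256903, -0.3366655 ]), np.float32(0.033185408), np.float32(107.104385), np.float32(25.417068), array([429.59166667, 204.95833333]))
blue (array([ 0.58408154, -0.20745934]), np.float32(-0.022319851), np.float32(109.4506), np.float32(32.624947), array([370.04958678, 205.21487603]))
green (array([ 0.58465106, -0.2815611 ]), np.float32(-0.0065542), np.float32(109.87748), np.float32(23.305126), array([403.89565217, 204.23478261]))
[[ 0.68416058 -0.09946991  0.102     ]
 [ 0.68337601 -0.371184    0.102     ]
 [ 0.62914794 -0.36767149  0.102     ]
 [ 0.63031782 -0.09719889  0.102     ]]
[[0.70973991 0.28019205 0.034     ]
 [0.67746916 0.07115652 0.034     ]
 [0.52004866 0.08931799 0.034     ]
 [0.55095284 0.29798253 0.034     ]]
[[0.50148925 0.27017215 0.02      ]
 [0.40940562 0.27753534 0.02      ]
 [0.3637897  0.28637613 0.02      ]]
```

```bash
python3 - <<'E'
from h import *
import pickle
C={}
robot.move_ptp([0.60,0.19,0.24],[PI,0,-0.11]); C['cr']=cam("wrist","w_cr")
robot.move_ptp([0.57,-0.235,0.25],[PI,0,0]); C['rk']=cam("wrist","w_rk")
robot.move_ptp([0.455,0.274,0.2],[PI,0,3.02]); C['pl']=cam("wrist","w_pl")
pickle.dump(C,open("C.pkl","wb"))
print(robot.observe()["t"],robot.observe()["eef_rot"])
for n,(a,b) in COL.items():
    for r in rects(mask(C['rk'],a,b,v=25),C['rk'],.062): print(n,r)
big=np.vstack([np.hstack([C['cr']['img'],C['rk']['img']])])
cv2.imwrite("pics/both.png",cv2.resize(big,(800,300)))
E
```

```text
7.35 [-3.14158099e+00 -2.63232100e-05  3.01993681e+00]
orange (array([ 0.58086414, -0.33887915]), np.float32(-0.00036565415), np.float32(114.17359), np.float32(32.145813), array([379.09411765, 173.99117647]))
orange (array([ 0.57992596, -0.14384552]), np.float32(0.0004087475), np.float32(115.12757), np.float32(62.389927), array([177.14626866, 175.67761194]))
orange (array([ 0.73660492, -0.24573273]), np.float32(-1.5650373), np.float32(197.42119), np.float32(10.5035925), array([289.23266219,   2.93064877]))
blue (array([ 0.58023431, -0.20936722]), np.float32(-0.007630471), np.float32(113.07714), np.float32(26.99157), array([250.2       , 174.78461538]))
green (array([ 0.57068054, -0.28039948]), np.float32(0.09987825), np.float32(65.60013), np.float32(18.654251), array([324.17105263, 185.83552632]))
```

View pics/w_cr.png

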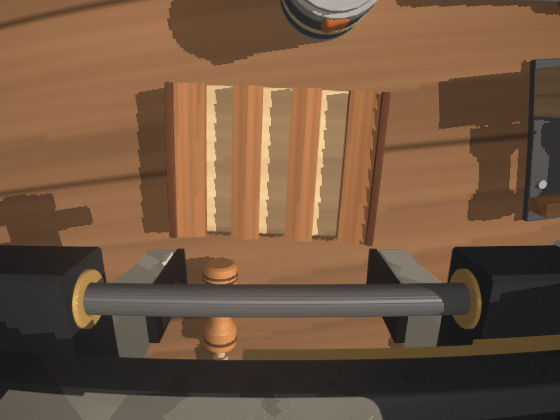

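View pics/w_rk.png

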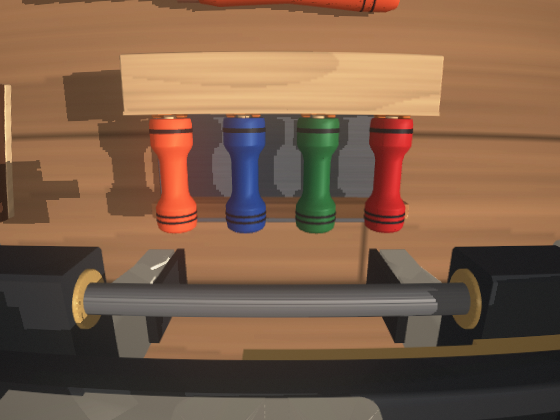

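View pics/w_pl.png

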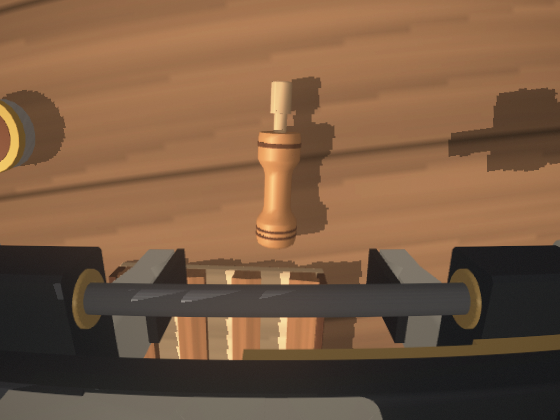

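```bash
python3 - <<'E'
from h import *
import pickle
C=pickle.load(open("C.pkl","rb"))
c=C['rk']
H=cv2.cvtColor(c['img'],cv2.COLOR_BGR2HSV)
for n,x0 in dict(orange=173,blue=245,green=317,red=388).items():
    # row-wise edges by saturation/value of the handle hue
    h=H[...,0].astype(int)
    med=np.median(h[165:190,x0-4:x0+5])
    d=np.minimum(abs(h-med),180-abs(h-med))
    m=((d<=4)&(H[...,1]>175)).astype(np.uint8)
    m[:116]=0;m[240:]=0;m[:,:x0-33]=0;m[:,x0+33:]=0
    mids=[];
    for r in list(range(140,147))+list(range(165,200))+list(range(208,214)):
        q=np.flatnonzero(m[r]); 
        if len(q)>15: mids.append(((q[0]+q[-1])/2,r,q[-1]-q[0]))
    mids=np.array(mids)
    P=px2w(c,mids[:,:2],.062); f=np.polyfit(P[:,0],P[:,1],1)
    rr=np.flatnonzero(m.sum(1)>8)
    print(n,med,"y at x=.584:",np.polyval(f,.584).round(4),"slope",f[0].round(4),"waist w px",np.median(mids[10:35,2]),rr[0],rr[-1], px2w(c,[(x0,rr[0]),(x0,rr[-1])],.075)[:,0])
print("board",px2w(c,[(122,55),(440,55),(442,115),(123,115)],.102).round(4))
c=C['pl']
print("plain",px2w(c,[(279.5,145),(276.5,232),(282,82)],.02).round(4), px2w(c,[(282,82)],.029),px2w(c,[(279,132),(276,247)],.035))
# orthophoto of cradle at z .03
c=C['cr']; s=3
X,Y=np.meshgrid(np.arange(-100,100,1/s)/1000,np.arange(-125,125,1/s)/1000,indexing='ij')
X,Y=X[::-1,::-1],Y[::-1,::-1]
w=np.c_[(X+.6145).ravel(),(Y+.1846).ravel(),np.full(X.size,.03)]
q=w2px(c,w).astype(np.float32).reshape(X.shape+(2,))
cv2.imwrite("pics/ortho.png",cv2.remap(c['img'],q[...,0],q[...,1],cv2.INTER_LINEAR))
E
```

```text
orange 7.0 y at x=.584: -0.1341 slope -0.0031 waist w px 26.0 116 232 [0.63928624 0.52800994]Traceback (most recent call last):
  File "<stdin>", line 18, in <module>
IndexError: too many indices for array: array is 1-dimensional, but 2 were indexed
```

```bash
python3 - <<'E'
from h import *
import pickle
C=pickle.load(open("C.pkl","rb"))
c=C['rk']
H=cv2.cvtColor(c['img'],cv2.COLOR_BGR2HSV)
for n,x0 in dict(orange=173,blue=245,green=317,red=388).items():
    h=H[...,0].astype(int)
    med=np.median(h[165:190,x0-4:x0+5]); 
    if n=="red": med=0
    d=np.minimum(abs(h-med),180-abs(h-med))
    m=((d<=(4 if n in("orange","red") else 14))&(H[...,1]>(175 if n in("orange","red") else 90))).astype(np.uint8)
    m[:116]=0;m[240:]=0;m[:,:x0-33]=0;m[:,x0+33:]=0
    mids=[]
    for r in list(range(140,147))+list(range(165,200))+list(range(208,214)):
        q=np.flatnonzero(m[r]); 
        if len(q)>15: mids.append(((q[0]+q[-1])/2,r,q[-1]-q[0]))
    if len(mids)<10: print(n,len(mids),med,H[180,x0]); continue
    mids=np.array(mids)
    P=px2w(c,mids[:,:2],.062); f=np.polyfit(P[:,0],P[:,1],1)
    rr=np.flatnonzero(m.sum(1)>8)
    print(n,med,"y at x=.584:",np.polyval(f,.584).round(4),"slope",f[0].round(4),"w",np.median(mids[:,2]),rr[0],rr[-1], px2w(c,[(x0,rr[0]),(x0,rr[-1])],.075)[:,0])
print("board",px2w(c,[(122,55),(440,55),(442,115),(123,115)],.102).round(4))
c=C['pl']
print("plain",px2w(c,[(279.5,145),(276.5,232),(282,82)],.02).round(4), px2w(c,[(282,82)],.029),px2w(c,[(279,132),(276,247)],.035))
c=C['cr']; s=3
X,Y=np.meshgrid(np.arange(-100,100,1/s)/1000,np.arange(-125,125,1/s)/1000,indexing='ij')
X,Y=X[::-1,::-1],Y[::-1,::-1]
w=np.c_[(X+.6145).ravel(),(Y+.1846).ravel(),np.full(X.size,.03)]
q=w2px(c,w).astype(np.float32).reshape(X.shape+(2,))
cv2.imwrite("pics/ortho.png",cv2.remap(c['img'],q[...,0],q[...,1],cv2.INTER_LINEAR))
E
```

```text
orange 7.0 y at x=.584: -0.1341 slope -0.0031 w 26.0 116 232 [0.63928624 0.52800994]
blue 112.0 y at x=.584: -0.2052 slope -0.0156 w 25.0 118 231 [0.63700985 0.52932408]
green 65.0 y at x=.584: -0.2744 slope -0.0064 w 25.0 119 232 [0.63626795 0.52838985]
red 0 y at x=.584: -0.3441 slope 0.0049 w 26.0 119 231 [0.63703729 0.52936317]
board [[ 0.6894 -0.1089  0.102 ]
 [ 0.6901 -0.3685  0.102 ]
 [ 0.6419 -0.3747  0.102 ]
 [ 0.6412 -0.1057  0.102 ]]
plain [[0.4158 0.281  0.02  ]
 [0.5006 0.2679 0.02  ]
 [0.36   0.2899 0.02  ]] [[0.36061938 0.28972973 0.029     ]] [[0.40289327 0.2819835  0.035     ]
 [0.51045525 0.26622474 0.035     ]]
```

View pics/ortho.png

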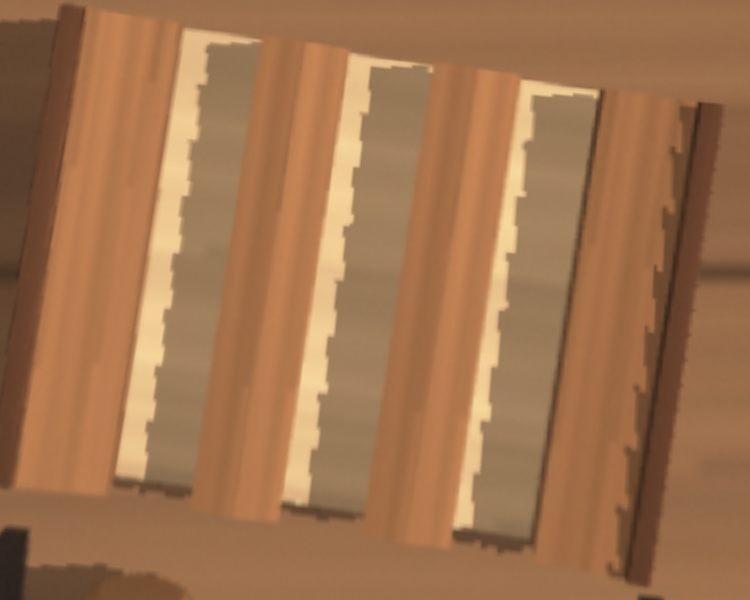

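```bash
cat >> h.py <<'E'
CR=dict(p=np.array([.617,.1907]),yaw=-.148)   # cradle
SL=dict(g1=(-58,44),g2=(0,44),g3=(58,44),u1=(-29,72),u2=(29,72),top=(0,99))
D=.009                                        # tips this far below the handle's axis
def st(msg=""):
    o=robot.observe();print(msg,"t",o["t"],"p",o["ee_pos"].round(4),"yaw",round(o["eef_rot"][2],4),"F",o["contact_force"].round(1),"gap mm",round(o["finger_gap"]*88,1),"ff",round(o["finger_force"],1));return o
def down(y): return [PI,0,y]
def slot(n,dx=0):
    y,z=SL[n]; a=CR["yaw"]
    return np.array([*(CR["p"]+np.array([np.cos(a)*dx-np.sin(a)*y/1e3,np.sin(a)*dx+np.cos(a)*y/1e3])),z/1e3])
def grasp_bench(p,yaw):
    robot.set_gripper(.6); robot.move_ptp([*p,.10],down(yaw))
    robot.move_l([*p,.02-D]); robot.set_gripper(0,30); st("gripped")
    robot.move_l([*p,.14],velocity=.25); st("lifted")
def place(n,dx=0):
    s=slot(n,dx); a=CR["yaw"]
    robot.move_ptp([s[0],s[1],s[2]+.07],down(a)); o=st("above "+n)
    robot.move_l([s[0],s[1],s[2]-D+.012],velocity=.15)
    hit=robot.move_l([s[0],s[1],s[2]-D-.001],velocity=.03,force_limit=5); st(f"down hit={hit}")
    robot.set_gripper(.41); robot.move_l([s[0],s[1],s[2]+.09],velocity=.25); st("released")
E
python3 - <<'E'
from h import *
c=cam("top")
a=CR["yaw"];R=np.array([[np.cos(a),-np.sin(a)],[np.sin(a),np.cos(a)]])
# batten edge ends at z .03, kerb outer corners .038
P=[[*(CR["p"]+R@[x,y]),.03] for x in(-.08,.08) for y in(-.044,-.014,.014,.044)]+[[*(CR["p"]+R@[x,y]),.038] for x in(-.08,.08) for y in(-.106,.106)]
q=w2px(c,P); x0,y0,s=120,140,6
im=cv2.resize(c["img"][y0:y0+110,x0:x0+133],None,fx=s,fy=s,interpolation=cv2.INTER_CUBIC)[:600,:798]
for u,v in q: cv2.circle(im,(int((u-x0+.5)*s),int((v-y0+.5)*s)),4,(255,255,0),1)
cv2.imwrite("pics/topchk.png",im)
grasp_bench(np.array([.458,.2742]),2.987)
cam("wrist","w_held")
E
```

```text
gripped t 9.9833 p [0.4581 0.2743 0.0113] yaw 2.9871 F [-0.8  0.4  4.1] gap mm 25.4 ff 30.0
lifted t 10.65 p [0.4576 0.2739 0.1398] yaw 2.9866 F [-1.4  0.1 -1.2] gap mm 25.2 ff 30.0
```

View pics/topchk.png

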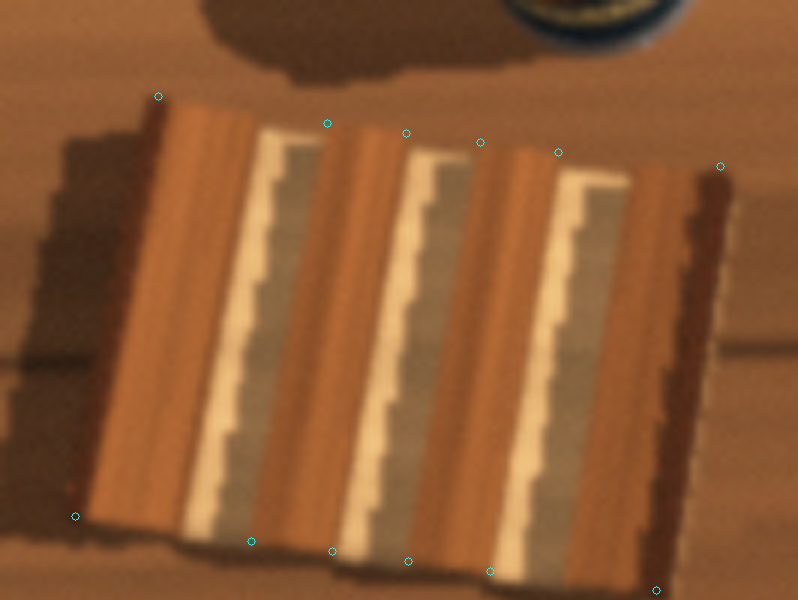

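View pics/w_held.png

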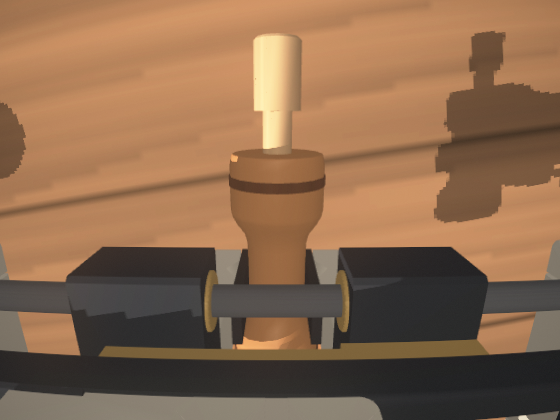

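```bash
sed -i 's/\[.617,.1907\]/[.6163,.1899]/' h.py; cat >> h.py <<'E'
def tip_x(c=None,rows=None):
    """axial place of the spigot's tip in the tool frame (should be .100), from the pale spigot's top end"""
    c=c or cam("wrist"); o=robot.observe()
    H=cv2.cvtColor(c["img"],cv2.COLOR_BGR2HSV)[:,240:315]
    m=((H[...,2]>150)&(H[...,1]<150)&(H[...,0]<30)).astype(np.uint8)[:150]
    n,l,s,_=cv2.connectedComponentsWithStats(m); k=1+np.argmax(s[1:,4])
    r=s[k,1]; u=240+s[k,0]+s[k,2]/2
    w=px2w(c,[(u,r)],o["ee_pos"][2]+D+.007)[0]
    q=Rn.from_euler('xyz',o["eef_rot"]).inv().apply(w-o["ee_pos"])
    print("tip row",r,"col",u,"size",s[k],"tip in tool",q.round(4)); return q[0]
E
python3 - <<'E'
from h import *
tip_x()
place("g3",0)
cam("top","t1"); cam("wrist","w1"); st()
E
```

```text
tip row 0 col 277.5 size [    0     0    75   150 11037] tip in tool [ 1.117e-01 -1.000e-04 -1.580e-02]
above g3 t 13.6 p [0.6248 0.2473 0.114 ] yaw -0.1484 F [-0.7  0.3 -0.8] gap mm 25.4 ff 30.0
down hit=True t 14.6583 p [0.6255 0.2488 0.0344] yaw -0.1478 F [0.4 2.6 1.6] gap mm 25.4 ff 3.0
released t 15.675 p [0.6249 0.2474 0.135 ] yaw -0.1484 F [-1.5 -0.1  0.2] gap mm 36.0 ff 0.0
 t 15.775 p [0.6242 0.2469 0.1331] yaw -0.1484 F [-0.1 -1.  -0.3] gap mm 36.0 ff 0.0
```

View pics/w1.png

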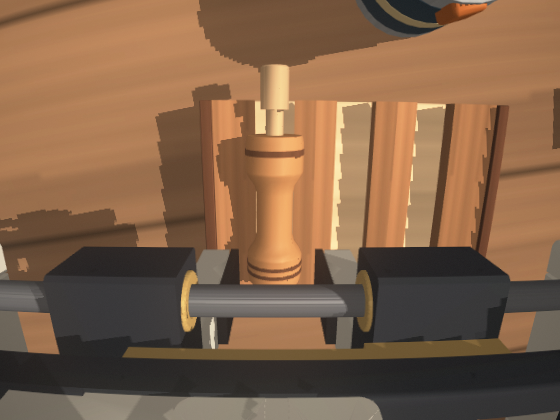

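```bash
cat >> h.py <<'E'
RK=dict(orange=-.1345,blue=-.2045,green=-.2745,red=-.3445); RX=.582; RYAW=0.
def swing(p,deg,n=2,d0=0.):
    piv=np.array(p)+[.097,0]
    for k in range(1,n+1):
        a=np.radians(d0+(deg-d0)*k/n)
        q=piv-.097*np.array([np.cos(a),np.sin(a)])
        robot.move_l([q[0],q[1],.062-D],attitude=down(RYAW+a),velocity=.04)
    return st(f"swing {deg}")
def free(n,amp=9.5):
    p=[RX,RK[n]]
    robot.set_gripper(.455,4); robot.move_ptp([*p,.16],down(RYAW)); robot.move_l([*p,.062-D])
    f0=st("at")["contact_force"]
    robot.set_gripper(0,4); f=st("soft")["contact_force"]-f0
    return p,f
def rock(p,amp=9.5):
    robot.set_gripper(0,20)
    swing(p,amp); swing(p,-amp,4,amp); swing(p,0,2,-amp)
def pull(p):
    hit=robot.move_l([p[0]-.06,p[1],.062-D],velocity=.05,force_limit=12); st(f"pulled hit={hit}")
    if not hit: robot.set_gripper(0,30); robot.move_l([p[0]-.06,p[1],.17],velocity=.25)
    return hit
E
python3 - <<'E'
from h import *
p,f=free("orange"); print("lateral",f)
rock(p)
cam("wrist","w2")
E
```

```text
at t 18.425 p [ 0.5828 -0.1343  0.0537] yaw 0.0007 F [ 0.7 -0.6  1.2] gap mm 39.9 ff 0.0
soft t 18.825 p [ 0.5826 -0.1345  0.0539] yaw 0.0002 F [-1.6  0.1  4.8] gap mm 25.9 ff 4.0
lateral [-2.24431631  0.69348961  3.56617479]
swing 9.5 t 19.7417 p [ 0.5835 -0.1492  0.0539] yaw 0.1662 F [-2.6  9.5  9.6] gap mm 25.4 ff 20.0
swing -9.5 t 21.1417 p [ 0.5835 -0.1196  0.0538] yaw -0.163 F [-1.1 -5.1  7.4] gap mm 25.4 ff 20.0
swing 0 t 21.8417 p [ 0.583  -0.1345  0.0539] yaw 0.0028 F [1.  0.7 6.6] gap mm 25.6 ff 20.0
```

View pics/w2.png

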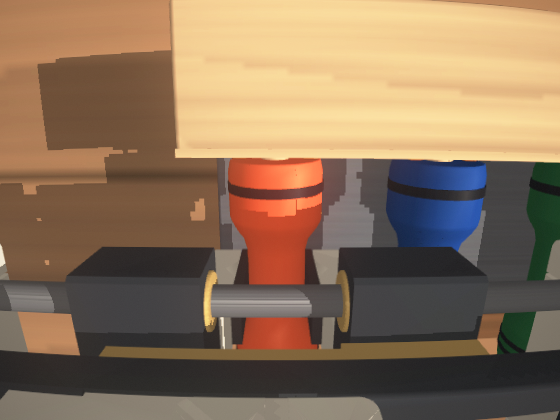

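```bash
python3 - <<'E'
from h import *
p=[RX,RK["orange"]]
if not pull(p):
    cam("wrist","w3")
E
```

```text
pulled hit=False t 23.2417 p [ 0.5221 -0.1344  0.0532] yaw 0.0002 F [-0.1  2.   3.4] gap mm 25.8 ff 20.0
```

View pics/w3.png

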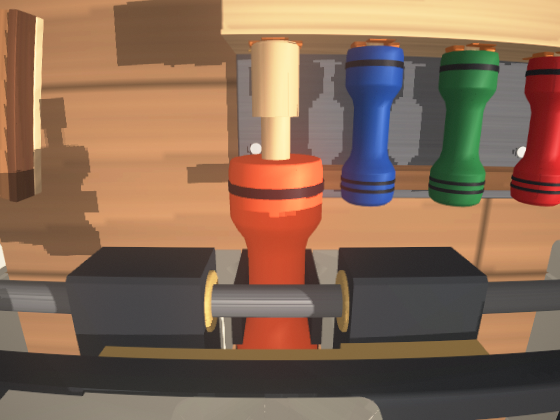

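```bash
cat >> h.py <<'E'
def tipx(px):
    """tool x of the spigot tip's upper edge seen at px in a wrist view of a held handle"""
    s=robot.snapshot("wrist"); c=dict(K=s["intrinsics"],D=np.array([s["k1"],0,0,0.]),T=s["tool_from_camera"])
    return px2w(c,[px],-(D+.0095))[0]
E
python3 - <<'E'
from h import *
a,b=tipx((277,36)),tipx((275,40)); print("plain",a,"orange",b)
dx=a[0]-b[0]
place("g2",dx if abs(dx)<.005 else 0)
for q in (1,): 
    s=slot("g2"); 
cam("wrist","w4")
E
```

```text
plain [ 0.10003932  0.00091526 -0.0185    ] orange [ 0.09865558  0.000193   -0.0185    ]
above g2 t 25.5167 p [0.6176 0.1887 0.1141] yaw -0.1485 F [-0.7  0.2 -0.7] gap mm 25.0 ff 30.0
down hit=True t 26.525 p [0.6185 0.1906 0.0365] yaw -0.1476 F [-0.8  1.6  3.1] gap mm 25.7 ff 30.0
released t 27.5417 p [0.6178 0.1898 0.135 ] yaw -0.1484 F [-0.8  0.  -1.1] gap mm 36.2 ff 0.0
```

View pics/w4.png

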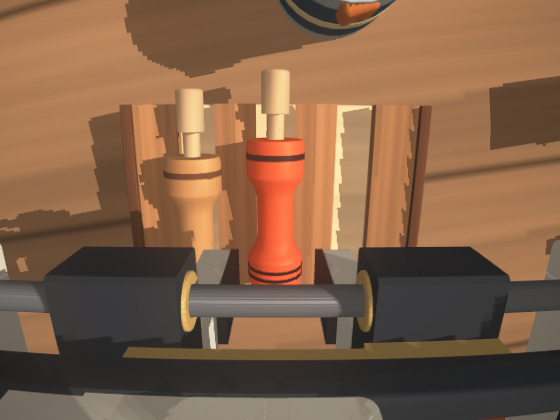

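```bash
cat >> h.py <<'E'
def tocr(P):
    a=CR["yaw"];R=np.array([[np.cos(a),-np.sin(a)],[np.sin(a),np.cos(a)]])
    return (np.asarray(P)[:,:2]-CR["p"])@R
E
python3 - <<'E'
from h import *
c=cam("wrist")
for nm,tip,mid in (("plain",(190,90),(192.5,175)),("orange",(275.5,70),(275.5,157))):
    print(nm,"tip",tocr(px2w(c,[tip],.0535)).round(4),"ring",tocr(px2w(c,[mid],.064)).round(4))
st()
# top camera zoom
c=cam("top"); x0,y0,s=120,130,6
cv2.imwrite("pics/topchk2.png",cv2.resize(c["img"][y0:y0+100,x0:x0+133],None,fx=s,fy=s,interpolation=cv2.INTER_CUBIC)[:600,:798])
E
```

```text
plain tip [[0.0875 0.0543]] ring [[0.0343 0.0531]]
orange tip [[ 0.0993 -0.0003]] ring [[ 0.0458 -0.0003]]
 t 27.6417 p [0.6169 0.1893 0.1331] yaw -0.1485 F [-0.5 -0.6  0. ] gap mm 36.0 ff 0.0
```

```bash
cat >> h.py <<'E'
def nudge(n,dx0,dx1):
    s=slot(n,dx0); robot.set_gripper(.41,30); robot.move_ptp([s[0],s[1],s[2]+.07],down(CR["yaw"]))
    robot.move_l([s[0],s[1],s[2]-D]); robot.set_gripper(0,30); st("regrip")
    robot.move_l([s[0],s[1],s[2]-D+.03])
    s=slot(n,dx1); robot.move_l([s[0],s[1],s[2]-D+.03])
    hit=robot.move_l([s[0],s[1],s[2]-D-.001],velocity=.03,force_limit=5); st(f"down {hit}")
    robot.set_gripper(.41); robot.move_l([s[0],s[1],s[2]+.09],velocity=.25); st("released")
def fetch(n):
    p,f=free(n); print("lateral",f); rock(p); return p,pull(p)
E
python3 - <<'E'
from h import *
nudge("g3",-.012,0)
cam("wrist","w5")
p,hit=fetch("blue")
print(hit)
cam("wrist","w6")
a=cv2.imread("pics/w5.png");b=cv2.imread("pics/w6.png")
cv2.imwrite("pics/w56.png",np.hstack([cv2.resize(a,(400,300)),cv2.resize(b,(400,300))]))
E
```

```text
regrip t 29.3 p [0.6142 0.2503 0.0364] yaw -0.1474 F [0.3 3.9 4.5] gap mm 25.5 ff 30.0
down True t 30.7417 p [0.6248 0.2475 0.0375] yaw -0.1478 F [-0.2  0.7  4. ] gap mm 25.3 ff 30.0
released t 31.7583 p [0.625  0.2474 0.135 ] yaw -0.1484 F [-0.   0.4 -1.1] gap mm 35.8 ff 0.0
at t 34.6917 p [ 0.5827 -0.2044  0.0537] yaw 0.0006 F [ 0.2 -0.2  0.2] gap mm 40.1 ff 0.0
soft t 35.0917 p [ 0.5826 -0.2045  0.0539] yaw 0.0002 F [-0.5  1.6  4.9] gap mm 25.6 ff 4.0
lateral [-0.66857692  1.76588759  4.64617094]
swing 9.5 t 36.0083 p [ 0.5829 -0.2192  0.0538] yaw 0.1661 F [-3.9 10.2 10.6] gap mm 25.0 ff 20.0
swing -9.5 t 37.4083 p [ 0.5835 -0.1896  0.0538] yaw -0.1633 F [-1.7 -3.4  6.1] gap mm 25.5 ff 20.0
swing 0 t 38.1083 p [ 0.5829 -0.2047  0.0539] yaw 0.0025 F [0.2 1.5 6.3] gap mm 25.5 ff 20.0
pulled hit=False t 39.4583 p [ 0.5228 -0.2045  0.0531] yaw 0.0003 F [ 3.9  0.4 -3.5] gap mm 25.4 ff 20.0
False
```

View pics/w56.png

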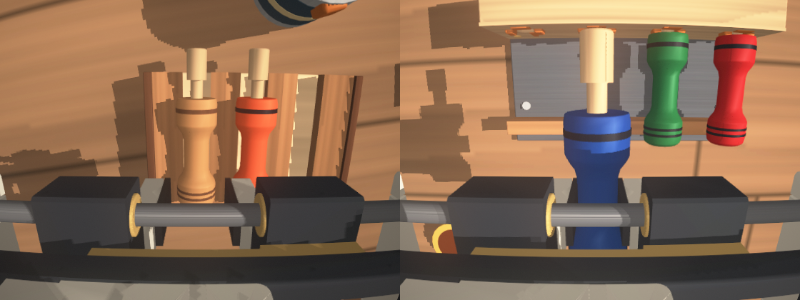

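```bash
python3 - <<'E'
from h import *
place("g1",.0014)
s=slot("g2"); robot.move_ptp([s[0],s[1],.17],down(CR["yaw"]))
cam("wrist","w7")
p,hit=fetch("green")
cam("wrist","w8")
a=cv2.imread("pics/w7.png");b=cv2.imread("pics/w8.png")
cv2.imwrite("pics/w78.png",np.hstack([cv2.resize(a,(400,300)),cv2.resize(b,(400,300))]))
E
```

```text
above g1 t 41.6667 p [0.609  0.1313 0.1139] yaw -0.1486 F [ 0.5 -0.5 -1.1] gap mm 25.2 ff 30.0
down hit=True t 42.6667 p [0.6099 0.133  0.0366] yaw -0.1477 F [-0.8  1.2  2.7] gap mm 25.1 ff 30.0
released t 43.6833 p [0.6093 0.1325 0.1349] yaw -0.1485 F [-0.3 -0.2 -0.1] gap mm 36.0 ff 0.0
at t 47.025 p [ 0.5828 -0.2745  0.0539] yaw 0.0006 F [ 0.5 -0.2  0.1] gap mm 40.1 ff 0.0
soft t 47.425 p [ 0.5826 -0.2746  0.0539] yaw 0.0002 F [-0.2  1.7  4.8] gap mm 25.9 ff 4.0
lateral [-0.68852157  1.93521228  4.63694259]
swing 9.5 t 48.3417 p [ 0.5829 -0.2891  0.0539] yaw 0.1662 F [-3.6 10.1 10.8] gap mm 25.5 ff 20.0
swing -9.5 t 49.7417 p [ 0.5836 -0.2596  0.0539] yaw -0.1632 F [-1.9 -3.5  6.6] gap mm 25.7 ff 20.0
swing 0 t 50.4417 p [ 0.5829 -0.2747  0.0539] yaw 0.0027 F [-0.7  1.2  6.9] gap mm 25.5 ff 20.0
pulled hit=True t 51.5583 p [ 0.5234 -0.2745  0.0525] yaw -0.0004 F [ 1.8 -0.8  0.4] gap mm 25.4 ff 20.0
```

View pics/w78.png

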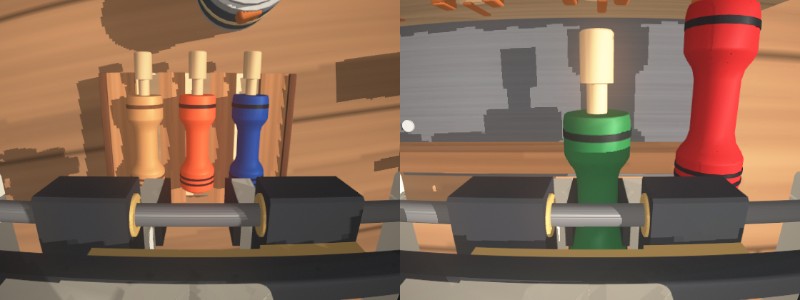

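```bash
python3 - <<'E'
from h import *
robot.set_gripper(0,30); p=[RX-.06,RK["green"]]; robot.move_l([*p,.19],velocity=.25)
place("u2",.0014)
s=slot("g2"); robot.move_ptp([s[0],s[1],.19],down(CR["yaw"]))
cam("wrist","w9")
p,hit=fetch("red")
cam("wrist","w10")
a=cv2.imread("pics/w9.png");b=cv2.imread("pics/w10.png")
cv2.imwrite("pics/w910.png",np.hstack([cv2.resize(a,(400,300)),cv2.resize(b,(400,300))]))
E
```

```text
above u2 t 54.3583 p [0.6222 0.2174 0.1421] yaw -0.149 F [ 0.3  0.3 -1.6] gap mm 25.2 ff 30.0
down hit=True t 55.375 p [0.6227 0.2193 0.0641] yaw -0.1477 F [0.4 1.1 3.3] gap mm 25.6 ff 30.0
released t 56.3917 p [0.6221 0.2186 0.1631] yaw -0.1484 F [ 0.6  0.1 -0.9] gap mm 36.0 ff 0.0
at t 59.8833 p [ 0.5828 -0.3446  0.0539] yaw 0.0006 F [-0.3  0.1  0.6] gap mm 40.1 ff 0.0
soft t 60.2833 p [ 0.5825 -0.3446  0.054 ] yaw 0.0002 F [0.1 2.1 4.4] gap mm 26.0 ff 4.0
lateral [0.33539041 1.92470707 3.8243094 ]
swing 9.5 t 61.2 p [ 0.5829 -0.359   0.0539] yaw 0.1661 F [-2.4  9.9 11.2] gap mm 25.2 ff 20.0
swing -9.5 t 62.6 p [ 0.5836 -0.3298  0.054 ] yaw -0.1624 F [-0.6 -4.1  7.4] gap mm 25.6 ff 20.0
swing 0 t 63.3 p [ 0.5827 -0.3447  0.0539] yaw 0.0034 F [-0.7  2.6  8.3] gap mm 25.6 ff 20.0
pulled hit=True t 64.4167 p [ 0.5228 -0.3444  0.0523] yaw -0.0005 F [ 1.7  0.1 -0. ] gap mm 25.5 ff 20.0
```

View pics/w910.png

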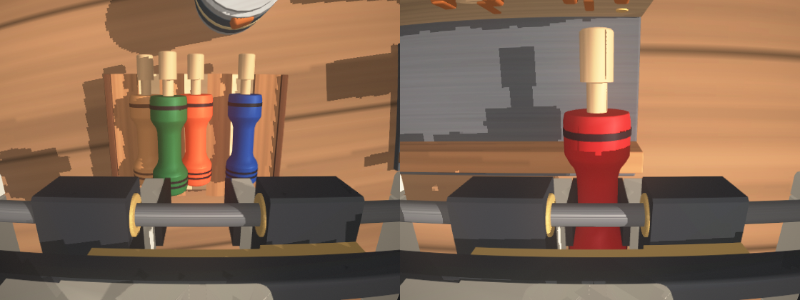

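Green sits saddled between plain and orange, tips lined up (rows 52–54). Red is out, held straight. I'll place it and check.

```bash
python3 - <<'E'
from h import *
robot.set_gripper(0,30); p=[RX-.06,RK["red"]]; robot.move_l([*p,.19],velocity=.25)
place("u1",.0014)
s=slot("g2"); robot.move_ptp([s[0]-.04,s[1],.21],down(CR["yaw"])); 
a=cam("wrist","w11")["img"]
robot.move_ptp([.35,.35,.3],down(0)); robot.pause(.5); st()
b=cam("top","t3")["img"]; d=cam("scene","s3")["img"]
L=cv2.resize(a,(400,300)); 
R=np.vstack([cv2.resize(b[130:250,110:270],(400,300)),cv2.resize(d[230:380,240:440],(400,300))])
cv2.imwrite("pics/fin.png",np.hstack([np.vstack([L,cv2.resize(b,(400,300))]),R]))
E
```

```text
above u1 t 67.25 p [0.6136 0.1601 0.142 ] yaw -0.1489 F [ 0.3 -0.8 -1.1] gap mm 25.4 ff 30.0
down hit=True t 68.2667 p [0.6142 0.1619 0.0641] yaw -0.1476 F [-0.   2.   3.7] gap mm 25.2 ff 30.0
released t 69.2833 p [0.6135 0.1612 0.1629] yaw -0.1484 F [-0.4 -0.9 -1. ] gap mm 36.1 ff 0.0
 t 71.3333 p [0.3502 0.3499 0.2999] yaw -0.0004 F [-0.4  0.4 -0.4] gap mm 35.8 ff 0.0
```

View pics/fin.png

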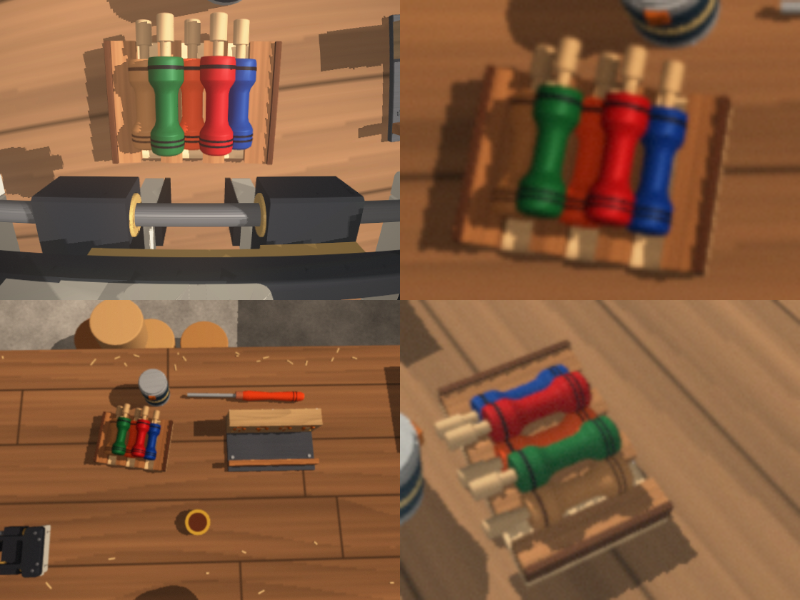

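```bash
python3 -c "
from plant import robot
print(robot.hand_in())"
```

```text
the job is handed in; nothing more can be done
None
```

I freed all four lacquered handles and stacked them with the one plain handle in the cradle as a lined-up pyramid (three in the grooves, two saddled above), then handed the job in at about 71 s; the final pictures show the stack neat and the rack, tin, can and gouge apparently undisturbed.

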